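# Rock test of a cover plate with a straightedge

### The arm

A 6-joint arm with a two-finger parallel gripper is mounted at the origin on a cart in front of the work surface, level with it; the furniture and walls round the work are solid. World frame = base frame: x ahead of the robot, y to its left, z up, the work surface at z = 0. Lengths are in mm, angles in rad, forces in N, time in s.
With the tool pointing down it reaches from about 350 to 875 mm from the base axis. Payload 4.2 kg.
Tool frame: the origin (TCP) lies between the finger pads; the fingertips stand 19 mm ahead of it and the grasp point (between the pads) is the TCP; y points along the fingers, z is the direction in which the jaws open and shut, and the axes are right-handed (so a half turn about y gives the same grasp; the last joint's range is limited). The gripper opens to 85 mm and grips with 20 to 120 N. Pads are 22 mm wide; open, the fingers measure 114 mm over their backs; the gripper's body (76 mm by 85 mm) begins 54 mm behind the grasp point. The pads swing forward as they close: fully open they stand 13 mm farther back than shut.
Start: joints at [-1.012, 0.385, 0.008, 0, -1.194, -0.259], TCP at [184.596, -597.096, 250.312] pointing down, gripper open.
Joint ranges: [-3.14, 3.14], [-1.21, 2.06], [-1.07, 1.41], [-3.16, 2.05], [-2.99, -0.16], [-3.1, 3.1]. Speed limits (rad/s): [2.79, 2.79, 3.14, 3.14, 3.14, 3.14].

### API

Orientations are given as a unit quaternion [x, y, z, w].
In Python, from bench import arm gives the robot as it stands.
- The arm moves only by the shell command python3 -m inch 'ROWS'. ROWS is JSON, a list of rows, each a list of 7 numbers: the opening, from 0 (shut) to 1 (fully open), then the shift along the tool's x, y, z in cm, then the turn, a rotation vector about the tool's x, y, z in degrees. A call has 1 to 20 rows; each row is the pose to reach, as a shift and turn from the pose commanded when the call began, along the tool's axes at that moment; what a row does not reach only later rows make up. A row lasts 1/12 s, in which the tool goes at most 41.7 mm and 7.16 degrees, less where a joint would pass 70% of its speed; a pose out of reach is approached as far as the arm can. A call with a gripper value outside its range is refused whole. The fingers move at their own pace and stop on an object; the grip force is fixed at half the most. Time passes only in rows, so rows that repeat a pose let the fingers close. It gives the time, the measured TCP pose, the force and the opening at its end, in the units of the state.
- arm.read_state(): the state, without advancing time (a new reading comes with each control period).
- arm.get_image(name): name is "side" or "top"; returns the picture (420x560x3 uint8, red, green, blue); there is no depth.
- arm.camera_params(name): a dict with "fx", "fy", "cx", "cy" (pixels), "D" ([k1, k2, p1, p2, k3] as OpenCV has them; the pictures are not rectified), "rvec" (rotation vector, rad) and "tvec" (3), from world to camera coordinates, as OpenCV has them. Camera axes: x right, y down, z forward; pixel columns grow to the right and rows downward; lengths in mm; the calibration is good to about 2 mm. A picture is of the moment at which its call begins. camera_params takes no time and is no camera call.
- arm.job_done(): hands the job in, once; it reports no verdict.
Trained networks look in the newest picture that a camera, given by its name, has taken for a name from the list of things; names that differ only in an ending like _2 or _b are one class to them, and where a whole thing is asked for, a point or a joint stands for the part that bears it (a point fixed in the world has none). Each returns a list of dicts, best first, with "conf" (0 to 1); they miss things now and then, are a little off and sometimes report something else, mostly with a low value. They report only what shows in the picture. A call takes as long as a camera call.
- arm.masks_of(label, camera): "mask" (420x560 bool, what is visible of it) and "extent" ([left, top, width, height] in pixels, round what is visible of it).
The state is a dict: "clock": time; "joints": joint angles; "joint_vel": joint speeds; "joint_efforts": joint torques, N m; "position": TCP position; "ee_rot": TCP orientation; "contact_force": force on the tool from outside, world axes, zero at the start; "wrist_torque": the same for the moment, N m; "gripper_width": finger opening in mm.
Only numpy, scipy, OpenCV 4.12 (cv2) and the standard library are available. Lean on these libraries where they do the work, as an engineer would, in place of code of your own. Each camera call takes 0.05 s, during which the arm holds its last target.

### The job

Check the long cover plate on feet for bowing: lay the long plain straightedge flat on top of it, lengthwise along its middle and centred, and let go. Then press firmly down on its left end (as seen from the robot) until that end stops on the plate, then on its right end in the same way, so that the rocking shows. Leave the straightedge lying centred on the plate.

Things in the scene. Friction and masses are not known exactly. Their poses are not given: they have to be found in the camera images.
- straightedge: Loose plain aluminium bar, 240 long x 28 wide x 12 mm thick, about 0.22 kg, lying flat on the bench, a small dark hole mark near each end; the longest bar on the bench (the shorter steel bar, 110 mm, and the spatula are not it). Origin: centre of the underside. y along its length, x across its width, z up. Its two ends are alike.
- cover_plate: Fixed grey steel plate, 260 x 120 x 10 mm, on four feet, a bolt hole in each corner, long side left to right within 12 degrees (not the small square plate). Origin: on the bench under its centre; y along its length (+y left), x across, z up. Face bowed up: level crest, 26 mm above the bench, reaches 30 mm either side of the centre along y; then it falls 3 degrees to both ends (21 mm high).
- end_a (a point): Point to press at the +y end of the straightedge: on its top face, 107 mm from its centre, on the middle line. With the bar lying level on the plate's crest, under 2 N here tips this end down by about 4 mm until it stops on the sloping face; let go, the bar returns to level.
- end_b (a point): Point to press at the -y end of the straightedge: the same on the other side, and it behaves the same.

How it is judged:
By the outcome, as a careful person would: the job done as asked, in the order asked, and still so for the second after the job is handed in, with the robot touching nothing.
It also fails if it takes over 48 s, if anything falls off the work surface, if the arm or the gripper's body presses on something with over 40 N, if the wrist force passes 120 N, or if a joint passes its speed limit or range.

## Working session

There is one attempt and no reset: what is moved stays moved. The work goes in short steps, Python scripts to look and compute and a shell command to move; the robot and the scene stay as the last step left them, time stands still between calls to the robot, and variables do not carry over. Pictures are saved under pics/ and viewed, and the job is handed in when it is done.

```bash
mkdir -p pics; ls; python3 - <<'E'
from bench import arm
import cv2,numpy as np
s=arm.read_state();print(s)
for c in("top","side"):
    im=arm.get_image(c);cv2.imwrite(f"pics/{c}0.png",im[:,:,::-1])
    print(arm.camera_params(c))
    for l in("straightedge","cover_plate"):
        for d in arm.masks_of(l,c)[:3]:
            m=d["mask"].astype(np.uint8);r=cv2.minAreaRect(np.argwhere(m)[:,::-1].astype(np.float32))
            print(c,l,d["conf"],d["extent"],m.sum(),r)
print(arm.read_state()["clock"])
E
```

```text
pics
{'clock': 0.0, 'joints': array([-1.01242127e+00,  3.85587711e-01,  6.60342253e-03, -5.20307216e-04,
       -1.19395859e+00, -2.58582211e-01]), 'joint_vel': array([-9.96440798e-04, -2.33146075e-05, -1.80293548e-03,  5.33254395e-04,
        4.45252265e-04, -4.01653798e-04]), 'joint_efforts': array([-9.63052230e-05, -3.92285371e+01,  1.88396412e+01,  4.18624789e+00,
       -4.74548302e-03,  5.24226976e-06]), 'position': array([ 184.43158273, -596.60156091,  249.19078083]), 'ee_rot': array([-0.69842299, -0.10538457,  0.10567366,  0.69995178]), 'contact_force': array([0.28932344, 1.09165216, 0.4019733 ]), 'wrist_torque': array([-0.00277384,  0.00723324, -0.06061803]), 'gripper_width': 85.34933726381932}
{'fx': 468.8310428257217, 'fy': 468.8310428257217, 'cx': 283.4814625688517, 'cy': 206.3154674992193, 'D': array([-0.02286178,  0.        ,  0.        ,  0.        ,  0.        ]), 'rvec': array([ 2.16275469, -2.115367  ,  0.20463796]), 'tvec': array([-26.9003927 , 529.70936987, 795.73630248])}
top straightedge 0.92 [148.9, 160.7, 36.8, 129.2] 1991 ((165.22666931152344, 224.7053680419922), (126.74900817871094, 17.1015625), 80.83765411376953)
top cover_plate 0.76 [311.6, 162.3, 146.8, 78.6] 8758 ((385.5902099609375, 201.47103881835938), (64.66213989257812, 138.87139892578125), 82.0672378540039)
{'fx': 476.22585975125895, 'fy': 476.22585975125895, 'cx': 290.2322905463457, 'cy': 209.8373920050103, 'D': array([-0.00375315,  0.        ,  0.        ,  0.        ,  0.        ]), 'rvec': array([ 2.57164516,  0.60810828, -0.17807119]), 'tvec': array([-493.50995141, -193.53832219, 1118.63893974])}
side straightedge 0.74 [258.9, 125.2, 105.0, 25.4] 1265 ((312.1538391113281, 138.73077392578125), (105.31436920166016, 12.747549057006836), 11.309932708740234)
side cover_plate 0.83 [181.9, 233.6, 110.4, 147.2] 8851 ((237.1424102783203, 305.21923828125), (67.54867553710938, 140.29147338867188), 19.1988468170166)
0.3
```

View pics/top0.png

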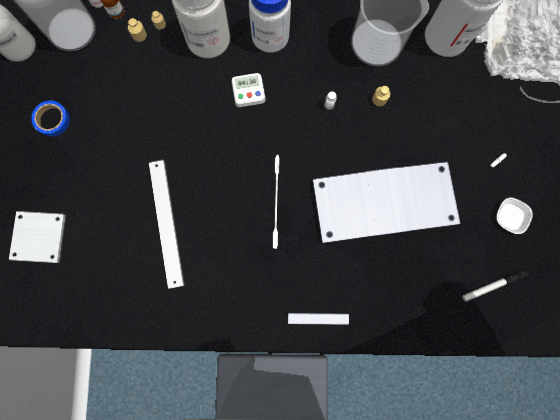

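View pics/side0.png

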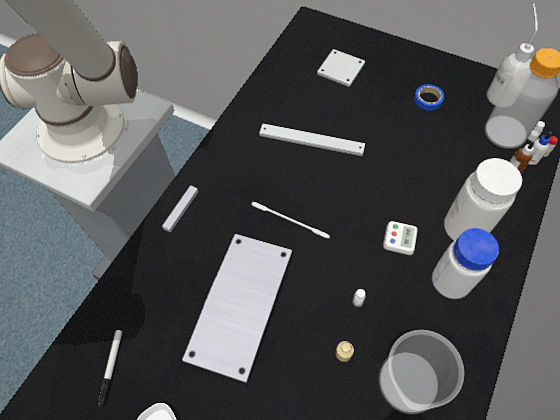

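Top view: the straightedge runs from about (156,161) to (176,288), and the plate's corners are at about (313,180), (447,163), (460,223) and (323,242). The spatula, at x≈276, lies between them. Next I fit the poses.

```bash
cat > h.py <<'E'
from bench import arm
import cv2,numpy as np
from scipy.optimize import least_squares
from scipy.spatial.transform import Rotation as R
def proj(c,P):
    p=arm.camera_params(c);K=np.array([[p["fx"],0,p["cx"]],[0,p["fy"],p["cy"]],[0,0,1]])
    return cv2.projectPoints(np.asarray(P,float).reshape(-1,1,3),p["rvec"],p["tvec"],K,p["D"])[0].reshape(-1,2)
def ray(c,uv,z):
    p=arm.camera_params(c);K=np.array([[p["fx"],0,p["cx"]],[0,p["fy"],p["cy"]],[0,0,1]])
    n=cv2.undistortPoints(np.array(uv,float).reshape(-1,1,2),K,p["D"]).reshape(-1,2)
    Rm=cv2.Rodrigues(p["rvec"])[0];C=-Rm.T@p["tvec"];d=np.c_[n,np.ones(len(n))]@Rm
    return C+d*((z-C[2])/d[:,2])[:,None]
def maskfit(l,c,z):
    "pixels of mask -> plane z -> min rect"
    d=arm.masks_of(l,c)
    if not d:return None
    uv=np.argwhere(d[0]["mask"])[:,::-1]
    w=ray(c,uv,z)[:,:2]
    r=cv2.minAreaRect(w.astype(np.float32));
    m=w.mean(0);e,v=np.linalg.eigh(np.cov(w.T));a=v[:,1];a=a*np.sign(a[1])
    return d[0]["conf"],r,m,np.degrees(np.arctan2(-a[0],a[1]))
E
python3 - <<'E'
from h import *
for c in("top","side"):
    arm.get_image(c)
    print(c,maskfit("straightedge",c,12));print(c,maskfit("cover_plate",c,24))
print(ray("top",[(156,161),(176,288)],12),ray("top",[(313,180),(447,163),(460,223),(323,242)],21))
E
```

```text
top (0.83, ((499.84796142578125, 202.27146911621094), (242.78231811523438, 32.305381774902344), 12.046401977539062), array([496.93144518, 201.76751254]), np.float64(-77.81288475261798))
top (0.89, ((547.9869384765625, -203.98497009277344), (123.16695404052734, 259.65924072265625), 8.995378494262695), array([ 547.14468967, -203.75231571]), np.float64(9.074574605174172))
side (0.97, ((505.800048828125, 200.90150451660156), (238.7701873779297, 35.28390884399414), 12.639673233032227), array([509.4701756, 201.6189872]), np.float64(-77.42467102880306))
side None
[[617.50057604 227.58205944  12.        ]
 [381.47375954 175.70070641  12.        ]] [[ 585.85153331  -69.7707818    21.        ]
 [ 625.49293289 -324.45705296   21.        ]
 [ 510.93125452 -344.27023697   21.        ]
 [ 470.04026686  -89.20962417   21.        ]]
```

```bash
python3 - <<'E'
from h import *
t=cv2.imread("pics/top0.png");s=cv2.imread("pics/side0.png")
a=cv2.resize(t[150:300,140:195],None,fx=4,fy=4,interpolation=cv2.INTER_CUBIC)
b=cv2.resize(s[115:165,250:375],None,fx=4,fy=4,interpolation=cv2.INTER_CUBIC)
o=np.zeros((600,740,3),np.uint8);o[:600,:220]=a;o[:200,230:730]=b
cv2.imwrite("pics/z0.png",o)
# hole candidates: dark blobs near
for c,im,pts in(("top",t,[(156,165),(174,282),(321,185),(445,170),(451,218),(328,235)]),("side",s,[(265,129),(360,149),(239,241),(284,254),(242,371),(192,354)])):
    g=im.min(2).astype(float)
    for k,(u,v) in enumerate(pts):
        w=3 if k<2 else 6
        p=g[v-w:v+w+1,u-w:u+w+1];d=np.clip(np.median(p)-25-p,0,None) if k>1 else np.clip(np.median(p)-p,0,None)
        yy,xx=np.mgrid[v-w:v+w+1,u-w:u+w+1]
        if d.sum()>0:
            q=((d*xx).sum()/d.sum(),(d*yy).sum()/d.sum());print(c,k,np.round(q,1),np.round(ray(c,[q],12 if k<2 else 21.5)[0],1))
print(arm.read_state()["position"],R.from_quat(arm.read_state()["ee_rot"]).as_matrix().round(3))
E
```

```text
top 0 [156.1 165.2] [609.4 226.9  12. ]
top 1 [174.2 281.8] [392.5 179.5  12. ]
top 2 [321.3 184.4] [577.8 -85.2  21.5]
top 3 [446.6 168.8] [ 614.1 -323.    21.5]
top 4 [451.3 217.8] [ 520.2 -328.1   21.5]
top 5 [329.2 234.9] [ 483.4 -100.5   21.5]
side 0 [264.4 128.2] [395.2 180.8  12. ]
side 1 [360.3 148.8] [615.2 224.2  12. ]
side 2 [238.8 239.3] [486.6 -94.7  21.5]
side 3 [285.5 254.3] [584.7 -82.2  21.5]
side 4 [241.9 370.8] [ 617.  -311.3   21.5]
side 5 [191.3 353.5] [ 522.8 -325.7   21.5]
[ 184.61013137 -597.10793864  250.31856402] [[ 0.955  0.    -0.295]
 [ 0.295 -0.     0.955]
 [ 0.    -1.    -0.   ]]
```

View pics/z0.png

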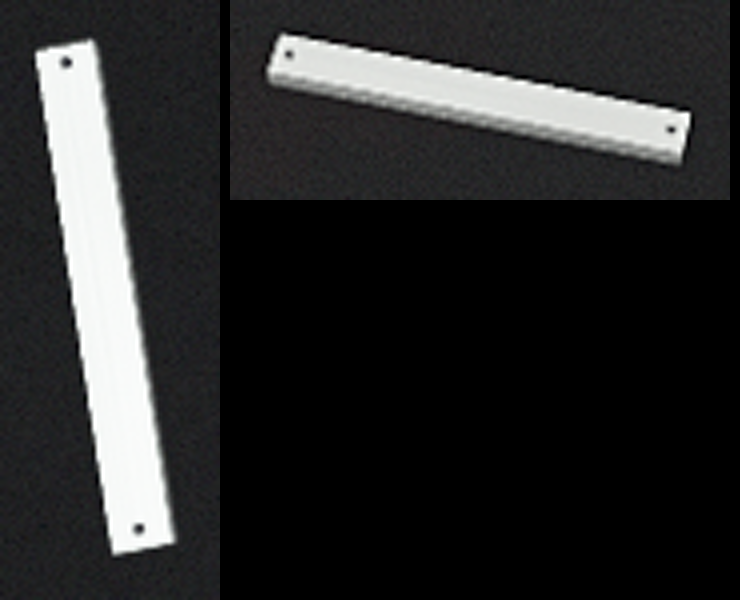

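Top crop: the two dark hole marks are clear at about (156,165) and (174,282). They put the bar centre at about (502,202) with its axis 12° from world x. The plate centre is about (550,-206) with yaw about 8.9°. Moving above the bar.

```bash
python3 -m inch '[[1,2.7,0,3.4,0,1,0],[1,8,0,10,0,2,0],[1,53.9,0,67,0,5.2,0],[1,53.9,0,67,0,5.2,0],[1,53.9,0,67,0,5.2,0],[1,53.9,0,67,0,5.2,0],[1,53.9,0,67,0,5.2,0],[1,53.9,0,67,0,5.2,0],[1,53.9,0,67,0,5.2,0],[1,53.9,0,67,0,5.2,0],[1,53.9,0,67,0,5.2,0],[1,53.9,0,67,0,5.2,0],[1,53.9,0,67,0,5.2,0],[1,53.9,0,67,0,5.2,0],[1,53.9,0,67,0,5.2,0],[1,53.9,0,67,0,5.2,0],[1,53.9,0,67,0,5.2,0],[1,53.9,0,67,0,5.2,0],[1,53.9,0,67,0,5.2,0],[1,53.9,0,67,0,5.2,0]]'
cat >> h.py <<'E'
def st():
    s=arm.read_state();m=R.from_quat(s["ee_rot"]).as_matrix()
    print("t",round(s["clock"],2),"pos",s["position"].round(1),"yaw",np.degrees(np.arctan2(m[1,0],m[0,0])).round(2),"down",m[:,1].round(4),"F",s["contact_force"].round(1),"w",round(s["gripper_width"],1),"q",s["joints"].round(3))
    return s,m
def go(x,y,z,yaw):
    s,m=st();d=m.T@(np.array([x,y,z])-s["position"])
    T=R.from_euler("z",yaw,degrees=True).as_matrix()@np.array([[1,0,0],[0,0,-1],[0,1,0]]).T
    T=np.array([[np.cos(np.radians(yaw)),0,-np.sin(np.radians(yaw))],[np.sin(np.radians(yaw)),0,np.cos(np.radians(yaw))],[0,-1,0]])
    print("shift cm",(d/10).round(2),"turn deg",np.degrees(R.from_matrix(m.T@T).as_rotvec()).round(2))
E
python3 -c "
from h import *
go(502,202.5,22,12)"
```

```text
clock: 2.27
position: [492.2, 179.7, 250.7]
ee_rot: [-0.703, -0.074, 0.074, 0.703]
contact_force: [0.4, 0.0, 0.3]
gripper_width: 85.1
t 2.27 pos [492.2 179.7 250.7] yaw 12.02 down [ 7.e-04  3.e-04 -1.e+00] F [0.4 0.  0.3] w 85.1 q [ 0.66   0.212 -0.238  0.    -1.12  -2.021]
shift cm [ 1.42 22.87  2.02] turn deg [-0.01  0.02  0.04]
```

```bash
python3 -m inch '[[1,1,4,1.5,0,0,0],[1,1.4,8,2,0,0,0],[1,1.4,12,2,0,0,0],[1,1.4,15,2,0,0,0],[1,1.4,17,2,0,0,0],[1,1.4,17,2,0,0,0],[1,1.4,17,2,0,0,0]]'
python3 -c "
from h import *
go(502,202.5,22,12)
cv2.imwrite('pics/t1.png',arm.get_image('top')[:,:,::-1]);cv2.imwrite('pics/s1.png',arm.get_image('side')[:,:,::-1])"
```

```text
clock: 2.85
position: [501.4, 199.8, 79.9]
ee_rot: [0.704, 0.073, -0.074, -0.703]
contact_force: [0.0, 0.5, -0.1]
gripper_width: 85.9
t 2.85 pos [501.4 199.8  79.9] yaw 12.0 down [-0.0013 -0.0015 -1.    ] F [ 0.   0.5 -0.1] w 85.9 q [ 6.800e-01  4.310e-01 -4.140e-01  1.000e-03 -7.280e-01 -2.042e+00]
shift cm [0.12 5.79 0.25] turn deg [ 0.07  0.   -0.09]
```

View pics/s1.png

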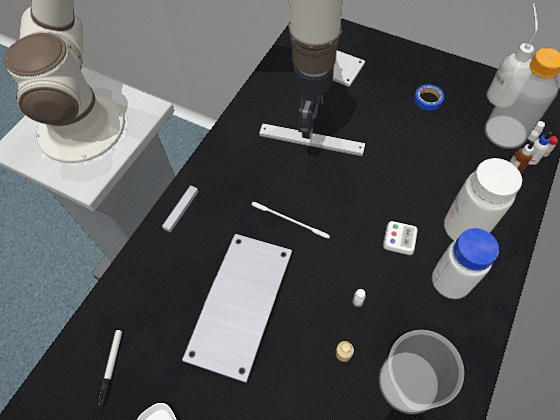

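View pics/t1.png

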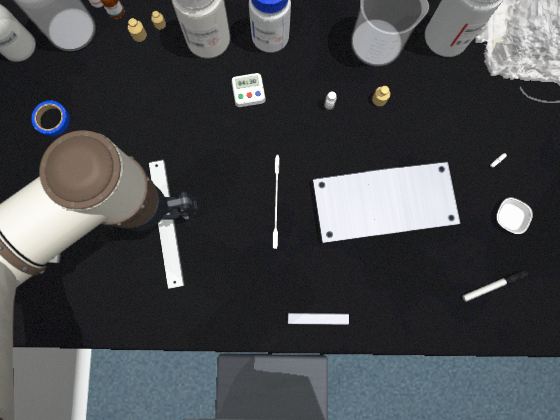

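The jaws straddle the bar in both views, with the fingers at about (310,130) in the side view and (180,207) in the top view. Descending and closing.

```bash
python3 -m inch '[[1,0.1,2,0.2,0,0,0],[1,0.1,4,0.2,0,0,0],[1,0.1,5.2,0.2,0,0,0],[1,0.1,5.8,0.2,0,0,0],[1,0.1,5.8,0.2,0,0,0],[0,0.1,5.8,0.2,0,0,0],[0,0.1,5.8,0.2,0,0,0],[0,0.1,5.8,0.2,0,0,0],[0,0.1,5.8,0.2,0,0,0],[0,0.1,5.8,0.2,0,0,0],[0,0.1,5.8,0.2,0,0,0],[0,0.1,5.8,0.2,0,0,0],[0,0.1,5.8,0.2,0,0,0],[0,0.1,5.8,0.2,0,0,0]]'
python3 -c "
from h import *
st()"
```

```text
clock: 4.12
position: [502.6, 202.7, 23.4]
ee_rot: [-0.703, -0.075, 0.073, 0.704]
contact_force: [-1.2, 0.9, 6.0]
gripper_width: 26.0
t 4.12 pos [502.6 202.7  23.4] yaw 12.01 down [ 0.0017  0.001  -1.    ] F [-1.2  0.9  6. ] w 26.0 q [ 0.683  0.519 -0.455  0.    -0.594 -2.044]
```

```bash
python3 -m inch '[[0,0,-0.2,0,0,0,0],[0,0,-1,0,0,0,0],[0,0,-2.5,0,0,0,0],[0,0,-5,0,0,0,0],[0,0,-7.5,0,0,0,0],[0,0,-9.5,0,0,0,0],[0,0,-10.5,0,0,0,0],[0,0,-10.5,0,0,0,0],[0,0,-10.5,0,0,0,0]]'
python3 -c "
from h import *
go(550,-206,130,98.9)
cv2.imwrite('pics/s2.png',arm.get_image('side')[:,:,::-1])"
```

```text
clock: 4.87
position: [501.4, 201.9, 126.9]
ee_rot: [-0.703, -0.073, 0.074, 0.703]
contact_force: [-0.5, -0.5, -3.5]
gripper_width: 26.0
t 4.87 pos [501.4 201.9 126.9] yaw 11.94 down [-8.e-04  1.e-04 -1.e+00] F [-0.5 -0.5 -3.5] w 26.0 q [ 6.830e-01  3.680e-01 -3.650e-01 -1.000e-03 -8.390e-01 -2.044e+00]
shift cm [ -3.69  -0.32 -40.91] turn deg [-5.000e-02 -8.696e+01 -2.000e-02]
```

View pics/s2.png

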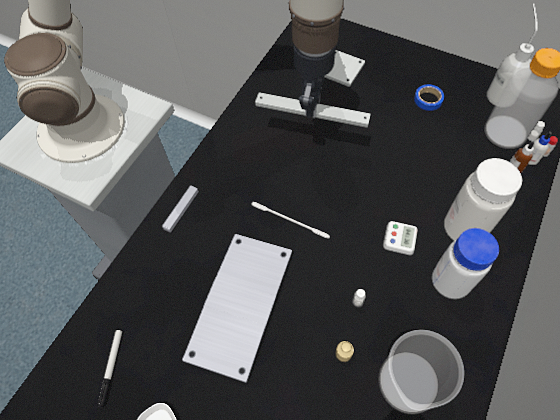

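The bar is held level at its middle, with holes at (261,97) and (365,122). Carrying it over the plate.

```bash
python3 -m inch '[[0,0,0,-0.5,0,-1,0],[0,-0.1,0,-1.7,0,-4,0],[0,-0.3,0,-4,0,-9,0],[0,-0.6,0,-7,0,-15,0],[0,-0.9,0,-10,0,-21,0],[0,-1.2,0,-13,0,-28,0],[0,-1.5,0,-16,0,-34,0],[0,-1.8,0,-19,0,-41,0],[0,-2.1,0,-22.5,0,-48,0],[0,-2.4,0,-26,0,-55,0],[0,-2.7,0,-29.5,0,-62,0],[0,-3,0,-33,0,-69,0],[0,-3.3,0,-36,0,-75,0],[0,-3.5,0,-38.5,0,-80,0],[0,-3.6,0,-40,0,-84,0],[0,-3.7,0,-40.7,0,-86,0],[0,-3.7,0,-40.9,0,-87,0],[0,-3.7,0,-40.9,0,-87,0],[0,-3.7,0,-40.9,0,-87,0],[0,-3.7,0,-40.9,0,-87,0]]'
python3 -c "
from h import *
go(550,-206,60,98.9)
cv2.imwrite('pics/s3.png',arm.get_image('side')[:,:,::-1]);cv2.imwrite('pics/t3.png',arm.get_image('top')[:,:,::-1])"
```

```text
clock: 6.58
position: [550.4, -204.8, 126.7]
ee_rot: [-0.459, -0.537, 0.538, 0.46]
contact_force: [0.2, 0.6, -2.6]
gripper_width: 26.0
t 6.58 pos [ 550.4 -204.8  126.7] yaw 98.99 down [-1.3e-03  3.0e-04 -1.0e+00] F [ 0.2  0.6 -2.6] w 26.0 q [-0.081  0.437 -0.249 -0.    -0.887  0.238]
shift cm [-0.11  6.67  0.04] turn deg [-0.07  0.09  0.03]
```

View pics/s3.png

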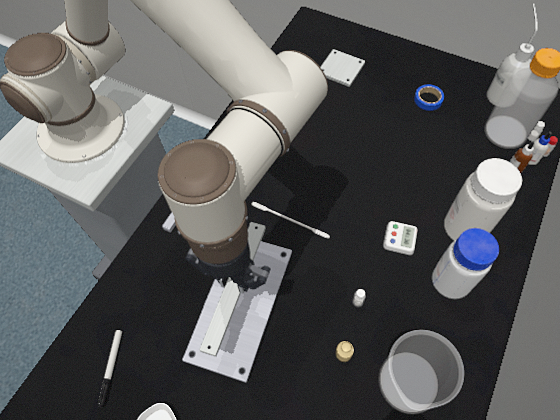

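View pics/t3.png

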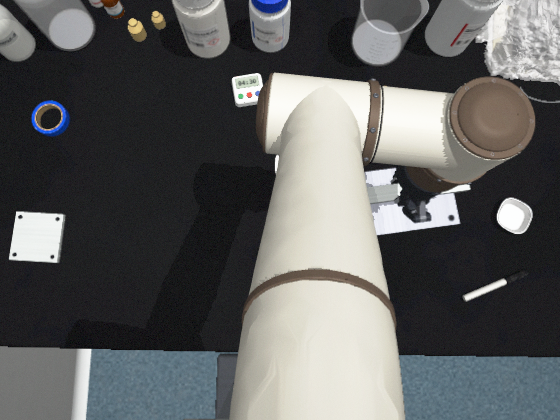

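```bash
cat > fit.py <<'E'
from h import *
t=cv2.imread("pics/top0.png");s=cv2.imread("pics/side0.png")
def refine(im,u,v,w=6):
    for _ in range(6):
        u0,v0=int(round(u)),int(round(v));g=im[v0-w:v0+w+1,u0-w:u0+w+1].min(2).astype(np.uint8)
        _,b=cv2.threshold(g,110,255,cv2.THRESH_BINARY_INV)
        n,l,stt,c=cv2.connectedComponentsWithStats(b)
        k=[i for i in range(1,n) if stt[i,0]>0 and stt[i,1]>0 and stt[i,0]+stt[i,2]<2*w+1 and stt[i,1]+stt[i,3]<2*w+1]
        if not k: return None
        k=max(k,key=lambda i:stt[i,4]);wt=(255-g.astype(float))*(l==k);yy,xx=np.mgrid[v0-w:v0+w+1,u0-w:u0+w+1]
        u,v=(wt*xx).sum()/wt.sum(),(wt*yy).sum()/wt.sum()
    return u,v
T=[refine(t,*p) for p in[(321,185),(442,170),(451,218),(328,235)]]
S=[refine(s,*p) for p in[(284,254),(242,371),(192,354),(239,241)]]
print(T,S)
sg=np.array([[1,1],[1,-1],[-1,-1],[-1,1]])
def res(p,cs):
    x,y,th,a,b=p;c_,s_=np.cos(th),np.sin(th);L=sg*[b,a]
    z=26-(a-30)*np.tan(np.radians(3))
    P=np.c_[x+c_*L[:,0]-s_*L[:,1],y+s_*L[:,0]+c_*L[:,1],np.full(4,z)]
    r=[]
    for c,uv in(("top",T),("side",S)):
        if c in cs: 
            q=proj(c,P)
            r+=[(q[i]-uv[i]) for i in range(4) if uv[i] is not None]
    return np.concatenate(r)
for cs in(["top"],["side"],["top","side"]):
    o=least_squares(res,[550,-206,.155,116,48],args=(cs,));print(cs,o.x[:2].round(1),np.degrees(o.x[2]).round(2),o.x[3:].round(1),np.sqrt(2*o.cost/len(o.fun)).round(2))
# bar
BT=[(156.1,165.2),(174.3,281.7)];BS=[(360.1,148.7),(264.4,128.2)]
print([ (ray(c,B,12).mean(0).round(1)) for c,B in(("top",BT),("side",BS))])
E
python3 fit.py
```

```text
[(np.float64(321.43405714285717), np.float64(184.3136)), (np.float64(441.0837290677331), np.float64(168.73981504623845)), (np.float64(450.87268106734433), np.float64(217.32986022871665)), (np.float64(329.01469194312796), np.float64(234.03080568720378))] [(np.float64(283.0416453755749), np.float64(254.11165048543688)), (np.float64(241.3044104410441), np.float64(370.4262826282628)), (np.float64(191.50778696404538), np.float64(353.7710055758508)), (np.float64(238.020979020979), np.float64(241.03980634749865))]
['top'] [ 549.4 -206.4] 9.03 [114.9  47. ] 0.04
['side'] [ 551.6 -204.9] 8.99 [115.   46.9] 0.04
['top', 'side'] [ 550.5 -205.6] 9.03 [114.9  47. ] 0.5
[array([501. , 203.1,  12. ]), array([504.9, 202.5,  12. ])]
```

Fit: plate centre (550.5,-205.6), yaw 9.0°. Both cameras agree to about 2 mm. Lowering, with the final millimetres slow.

```bash
python3 -m inch '[[0,-0.1,1,0,0,0,0],[0,-0.15,3,0,0,0,0],[0,-0.15,5,0,0,0,0],[0,-0.15,6.5,0,0,0,0],[0,-0.15,7.2,0,0,0,0],[0,-0.15,7.4,0,0,0,0],[0,-0.15,7.4,0,0,0,0],[0,-0.15,7.4,0,0,0,0]]'
python3 -c "
from h import *
go(550.6,-206.6,48,99.03)
cv2.imwrite('pics/s4.png',arm.get_image('side')[:,:,::-1])
go(550.6,-206.6,48,99.03)"
```

```text
clock: 7.35
position: [551.7, -207.1, 54.0]
ee_rot: [0.46, 0.538, -0.537, -0.459]
contact_force: [-0.3, 0.8, -2.7]
gripper_width: 26.1
t 7.35 pos [ 551.7 -207.1   54. ] yaw 99.01 down [ 1.6e-03 -4.0e-04 -1.0e+00] F [-0.3  0.8 -2.7] w 26.1 q [-0.084  0.531 -0.312  0.    -0.726  0.241]
shift cm [0.07 0.6  0.1 ] turn deg [ 0.09 -0.02 -0.04]
t 7.4 pos [ 551.8 -207.2   54.3] yaw 99.0 down [ 2.2e-03 -4.0e-04 -1.0e+00] F [ 0.6  0.8 -2.8] w 26.2 q [-0.085  0.531 -0.312  0.    -0.726  0.241]
shift cm [0.08 0.63 0.11] turn deg [ 0.12 -0.03 -0.04]
```

View pics/s4.png

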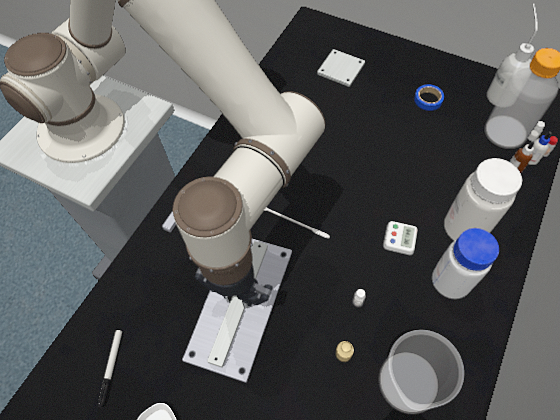

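```bash
python3 - <<'E'
from h import *
im=cv2.imread("pics/s4.png");cv2.imwrite("pics/z4.png",cv2.resize(im[230:385,170:300],None,fx=3.8,fy=3.8,interpolation=cv2.INTER_CUBIC))
y=np.array([-np.sin(np.radians(9.03)),np.cos(np.radians(9.03))])
c=np.array([551.6,-204.9]) # side-camera plate frame
for z in(44,42,38):
  print(z,[proj("side",[[*(c+k*y),z]]).round(1).tolist() for k in(-111,111)])
E
```

```text
44 [[[215.1, 357.0]], [[258.8, 244.4]]]
42 [[[215.3, 357.2]], [[258.9, 244.8]]]
38 [[[215.7, 357.7]], [[259.0, 245.7]]]
```

View pics/z4.png

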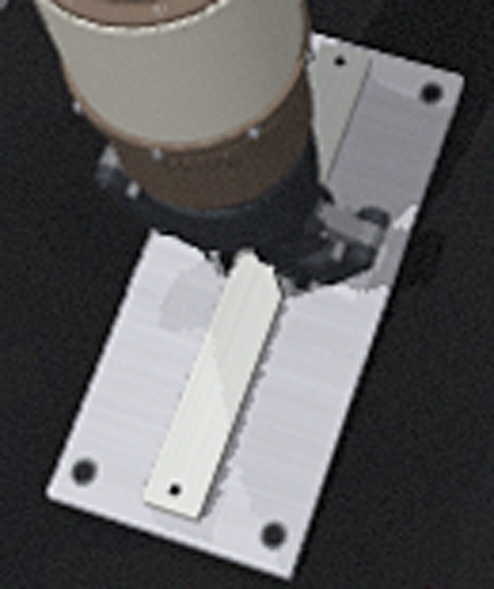

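Side crop: the bar's holes sit about 1 px toward the robot's right of where they should be, about 2 mm off. I'll correct by +2 mm along the length and 1 mm across while lowering.

```bash
python3 -m inch '[[0,0.1,0.1,0.1,0,0,0],[0,0.2,0.3,0.15,0,0,0],[0,0.2,0.4,0.15,0,0,0],[0,0.2,0.5,0.15,0,0,0],[0,0.2,0.5,0.15,0,0,0],[0,0.2,0.5,0.15,0,0,0]]'
python3 -c "
from h import *
go(550.6,-206.6,48,99.03)"
```

```text
clock: 7.9
position: [549.0, -205.2, 49.5]
ee_rot: [-0.459, -0.538, 0.538, 0.459]
contact_force: [-3.0, 2.1, 6.0]
gripper_width: 25.9
t 7.9 pos [ 549.  -205.2   49.5] yaw 99.0 down [ 1.e-04 -1.e-04 -1.e+00] F [-3.   2.1  6. ] w 25.9 q [-0.082  0.534 -0.322  0.    -0.714  0.238]
shift cm [-0.16  0.15 -0.13] turn deg [ 0.   -0.03 -0.01]
```

Contact: the vertical force went from -2.7 to +6 N. Releasing and lifting.

```bash
python3 -m inch '[[0.6,0,0,0,0,0,0],[0.6,0,0,0,0,0,0],[0.6,0,0,0,0,0,0],[0.6,0,0,0,0,0,0],[0.6,0,0,0,0,0,0],[0.6,0,-1,0,0,0,0],[0.6,0,-3,0,0,0,0],[0.6,0,-5,0,0,0,0],[0.6,0,-8,0,0,0,0],[0.1,0,-10,0,0,0,0],[0,0,-11,0,0,0,0],[0,0,-11,0,0,0,0]]'
python3 -c "
from h import *
st()
im=arm.get_image('side')[:,:,::-1];cv2.imwrite('pics/s5.png',im);cv2.imwrite('pics/z5.png',cv2.resize(im[230:385,170:300],None,fx=3.8,fy=3.8,interpolation=cv2.INTER_CUBIC))"
```

```text
clock: 8.9
position: [550.6, -205.6, 161.5]
ee_rot: [0.461, 0.539, -0.536, -0.457]
contact_force: [0.0, 0.6, 0.4]
gripper_width: 15.7
t 8.9 pos [ 550.6 -205.6  161.5] yaw 98.99 down [ 0.0062 -0.001  -1.    ] F [0.  0.6 0.4] w 15.7 q [-0.082  0.396 -0.214  0.001 -0.955  0.238]
```

View pics/z5.png

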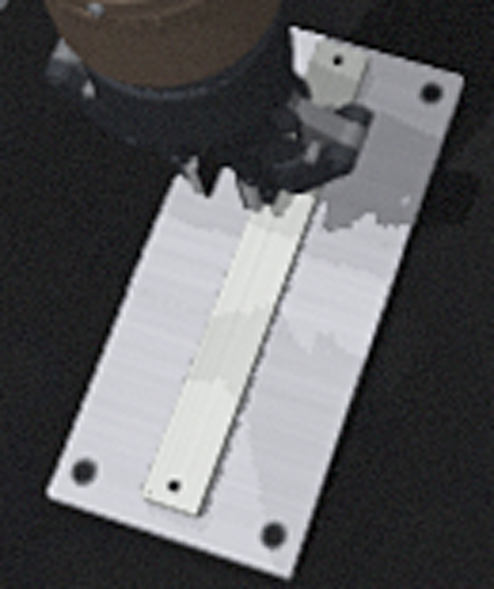

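The bar lies free and level, with holes at (215.3,357.3) and (258.6,245.4) in the side view. Predicted for perfect centring: (215.7,357.7) and (259.0,245.7), so it is within 1 mm. Next, go above the left end.

```bash
python3 -m inch '[[0,2,0,0,0,0,0],[0,5,0,0,0,0,0],[0,8,2,0,0,0,0],[0,10,4,0,0,0,0],[0,10.9,6,0,0,0,0],[0,10.9,8,0,0,0,0],[0,10.9,9,0,0,0,0],[0,10.9,9,0,0,0,0],[0,10.9,9,0,0,0,0],[0,10.9,9,0,0,0,0]]'
python3 -c "
from h import *
y=np.array([-np.sin(np.radians(9.03)),np.cos(np.radians(9.03))])
p=np.array([550.5,-205.6])+109*y
go(*p,57,99.03)
im=arm.get_image('side')[:,:,::-1];cv2.imwrite('pics/s6.png',im);cv2.imwrite('pics/z6.png',cv2.resize(im[190:385,170:330],None,fx=3,fy=3,interpolation=cv2.INTER_CUBIC))
go(*p,57,99.03)"
```

```text
clock: 9.78
position: [532.7, -98.1, 68.7]
ee_rot: [0.46, 0.538, -0.537, -0.459]
contact_force: [0.1, 0.3, -1.1]
gripper_width: -0.1
t 9.78 pos [532.7 -98.1  68.7] yaw 98.96 down [ 9.e-04 -2.e-04 -1.e+00] F [ 0.1  0.3 -1.1] w -0.1 q [ 0.118  0.449 -0.421  0.    -0.701  0.038]
shift cm [ 0.    1.17 -0.07] turn deg [ 0.05 -0.07 -0.02]
t 9.83 pos [532.9 -98.1  69.2] yaw 98.95 down [ 0.0018  0.     -1.    ] F [ 0.5  0.3 -0. ] w 0.1 q [ 0.117  0.448 -0.42   0.    -0.701  0.038]
shift cm [ 0.    1.22 -0.05] turn deg [ 0.1  -0.08 -0.02]
```

View pics/z6.png

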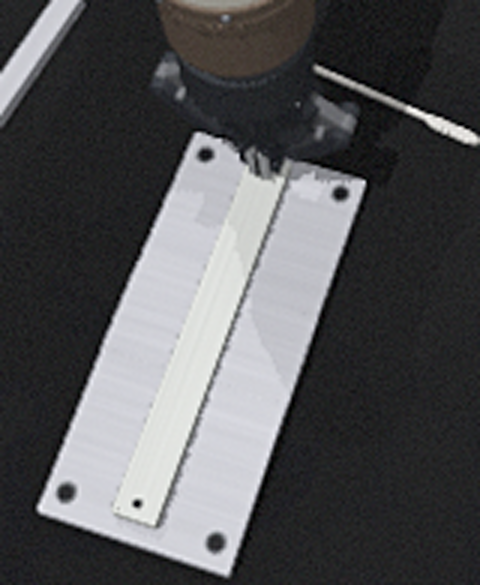

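The closed tips are over the bar's left end, at crop (262,165). Pressing slowly.

```bash
python3 -m inch '[[0,0,0.5,-0.05,0,0,0],[0,0,0.9,-0.05,0,0,0],[0,0,1.1,-0.05,0,0,0],[0,0,1.25,-0.05,0,0,0],[0,0,1.4,-0.05,0,0,0],[0,0,1.5,-0.05,0,0,0],[0,0,1.6,-0.05,0,0,0],[0,0,1.6,-0.05,0,0,0],[0,0,1.6,-0.05,0,0,0]]'
python3 -c "
from h import *
st()"
```

```text
clock: 10.58
position: [532.6, -97.5, 53.2]
ee_rot: [-0.459, -0.538, 0.538, 0.459]
contact_force: [-0.9, 1.5, 5.6]
gripper_width: -0.1
t 10.58 pos [532.6 -97.5  53.2] yaw 99.01 down [ 1.e-04 -2.e-04 -1.e+00] F [-0.9  1.5  5.6] w -0.1 q [ 0.119  0.472 -0.433  0.    -0.665  0.038]
```

```bash
python3 -m inch '[[0,0,0.05,0,0,0,0],[0,0,0.1,0,0,0,0],[0,0,0.15,0,0,0,0],[0,0,0.15,0,0,0,0],[0,0,0.15,0,0,0,0],[0,0,0.15,0,0,0,0]]'
python3 -c "
from h import *
st()
im=arm.get_image('side')[:,:,::-1];cv2.imwrite('pics/z7.png',cv2.resize(im[190:385,170:330],None,fx=3,fy=3,interpolation=cv2.INTER_CUBIC))"
```

```text
clock: 11.08
position: [532.7, -97.5, 53.1]
ee_rot: [-0.459, -0.538, 0.538, 0.459]
contact_force: [-5.5, 2.5, 14.9]
gripper_width: -0.1
t 11.08 pos [532.7 -97.5  53.1] yaw 99.04 down [ 5.e-04 -4.e-04 -1.e+00] F [-5.5  2.5 14.9] w -0.1 q [ 0.119  0.472 -0.434  0.001 -0.664  0.038]
```

View pics/z7.png

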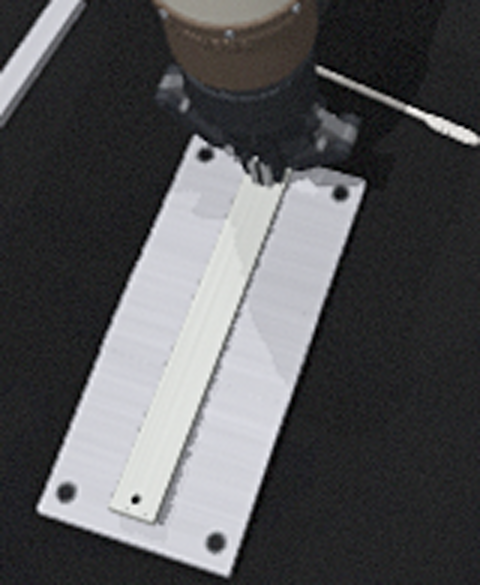

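The left end has stopped: 15 N with the height unchanged at 53.1 mm. The far hole rose from crop (137,504) to (135,499). Lifting and going to the right end.

```bash
python3 -m inch '[[0,0,-0.15,0,0,0,0],[0,0,-0.4,0,0,0,0],[0,0,-0.7,0,0,0,0],[0,0,-1.2,0,0,0,0],[0,0,-2.5,0,0,0,0],[0,-1,-4,0,0,0,0],[0,-4,-5,0,0,0,0],[0,-7.5,-5,0,0,0,0],[0,-11,-5,0,0,0,0],[0,-14.5,-5,0,0,0,0],[0,-18,-5,0,0,0,0],[0,-21,-5,0,0,0,0],[0,-21.8,-4,0,0,0,0],[0,-21.8,-2.5,0,0,0,0],[0,-21.8,-1.7,0,0,0,0],[0,-21.8,-1.7,0,0,0,0],[0,-21.8,-1.7,0,0,0,0],[0,-21.8,-1.7,0,0,0,0]]'
python3 -c "
from h import *
y=np.array([-np.sin(np.radians(9.03)),np.cos(np.radians(9.03))])
p=np.array([550.5,-205.6])-109*y
go(*p,57,99.03)
im=arm.get_image('side')[:,:,::-1];cv2.imwrite('pics/s8.png',im);cv2.imwrite('pics/z8.png',cv2.resize(im[190:385,140:330],None,fx=3,fy=3,interpolation=cv2.INTER_CUBIC))
go(*p,57,99.03)"
```

```text
clock: 12.63
position: [567.1, -312.3, 68.4]
ee_rot: [0.459, 0.538, -0.538, -0.459]
contact_force: [-0.5, 1.2, -0.5]
gripper_width: -0.4
t 12.63 pos [ 567.1 -312.3   68.4] yaw 99.06 down [ 5.e-04 -4.e-04 -1.e+00] F [-0.5  1.2 -0.5] w -0.4 q [-0.254  0.59  -0.145  0.    -0.835  0.412]
shift cm [-0.1   1.14 -0.04] turn deg [ 0.03  0.03 -0.03]
t 12.68 pos [ 567.3 -312.5   68.7] yaw 99.05 down [ 1.3e-03 -6.0e-04 -1.0e+00] F [-1.   0.  -0.6] w -0.2 q [-0.254  0.59  -0.145  0.    -0.835  0.412]
shift cm [-0.08  1.17 -0.02] turn deg [ 0.07  0.02 -0.05]
```

View pics/z8.png

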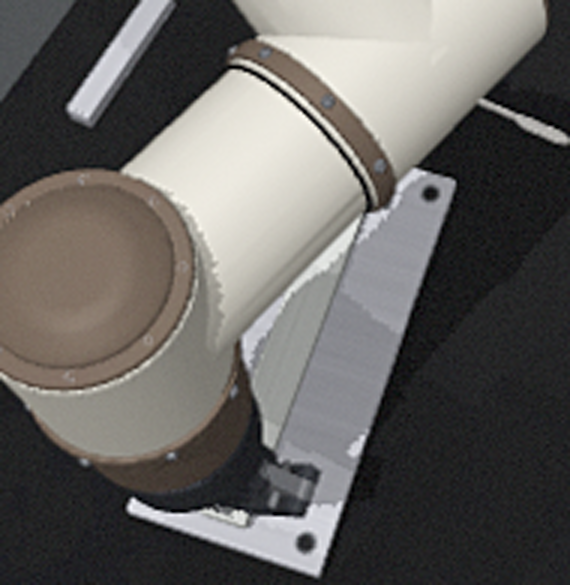

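The view is mostly hidden by the arm, but the bar's right edge and its right end, at crop (230,515), are unmoved. Pressing the right end the same way.

```bash
python3 -m inch '[[0,-0.05,0.5,0,0,0,0],[0,-0.05,0.9,0,0,0,0],[0,-0.05,1.1,0,0,0,0],[0,-0.05,1.25,0,0,0,0],[0,-0.05,1.4,0,0,0,0],[0,-0.05,1.5,0,0,0,0],[0,-0.05,1.6,0,0,0,0],[0,-0.05,1.65,0,0,0,0],[0,-0.05,1.7,0,0,0,0],[0,-0.05,1.7,0,0,0,0],[0,-0.05,1.7,0,0,0,0]]'
python3 -c "
from h import *
st()"
```

```text
clock: 13.6
position: [566.8, -313.6, 53.2]
ee_rot: [-0.459, -0.538, 0.538, 0.459]
contact_force: [-3.3, 2.5, 10.8]
gripper_width: -0.1
t 13.6 pos [ 566.8 -313.6   53.2] yaw 99.02 down [ 5.e-04 -8.e-04 -1.e+00] F [-3.3  2.5 10.8] w -0.1 q [-0.256  0.609 -0.156  0.001 -0.805  0.413]
```

```bash
python3 -m inch '[[0,0,0.03,0,0,0,0],[0,0,0.07,0,0,0,0],[0,0,0.07,0,0,0,0],[0,0,0.07,0,0,0,0],[0,0,0.07,0,0,0,0],[0,0,0.07,0,0,0,0]]'
python3 -c "
from h import *
st()"
```

```text
clock: 14.1
position: [566.8, -313.6, 53.2]
ee_rot: [-0.459, -0.538, 0.538, 0.459]
contact_force: [-3.9, 3.0, 13.4]
gripper_width: 0.4
t 14.1 pos [ 566.8 -313.6   53.2] yaw 99.03 down [ 7.e-04 -1.e-03 -1.e+00] F [-3.9  3.  13.4] w 0.4 q [-0.256  0.609 -0.156  0.001 -0.805  0.413]
```

The right end stopped too: 13.4 N with the height unchanged at 53.2 mm. Lifting and retreating for a clear view.

```bash
python3 -m inch '[[0,0,-0.1,0,0,0,0],[0,0,-0.35,0,0,0,0],[0,0,-0.6,0,0,0,0],[0,0,-1.2,0,0,0,0],[0,0,-2.5,0,0,0,0],[0,0,-5,0,0,0,0],[0,0,-8,0,0,0,0],[0,0,-11,0,0,0,0],[0,-3,-14,2,0,0,0],[0,-6,-16,4.5,0,0,0],[0,-9,-16,7,0,0,0],[0,-12,-16,9.5,0,0,0],[0,-15,-16,12,0,0,0],[0,-18,-16,14.5,0,0,0],[0,-20,-16,17,0,0,0],[0,-22,-16,19,0,0,0],[0,-23,-16,20,0,0,0],[0,-23,-16,20,0,0,0],[0,-23,-16,20,0,0,0],[0,-23,-16,20,0,0,0]]'
python3 -c "
from h import *
st()
for c in('side','top'): cv2.imwrite('pics/'+c+'9.png',arm.get_image(c)[:,:,::-1])
s=cv2.imread('pics/side9.png')[190:385,170:330];t=cv2.imread('pics/top9.png')[150:255,300:470]
o=np.zeros((600,800,3),np.uint8);a=cv2.resize(s,None,fx=2,fy=2,interpolation=2);b=cv2.resize(t,None,fx=2.8,fy=2.8,interpolation=2)
o[:390,:320]=a;o[:b.shape[0],322:322+b.shape[1]]=b;cv2.imwrite('pics/z9.png',o)"
```

```text
clock: 15.77
position: [405.7, -571.1, 209.9]
ee_rot: [0.459, 0.538, -0.538, -0.459]
contact_force: [0.8, 1.1, -0.8]
gripper_width: -0.2
t 15.77 pos [ 405.7 -571.1  209.9] yaw 99.02 down [-0.e+00  5.e-04 -1.e+00] F [ 0.8  1.1 -0.8] w -0.2 q [-0.723  0.54   0.16  -0.    -1.191  0.881]
```

View pics/z9.png

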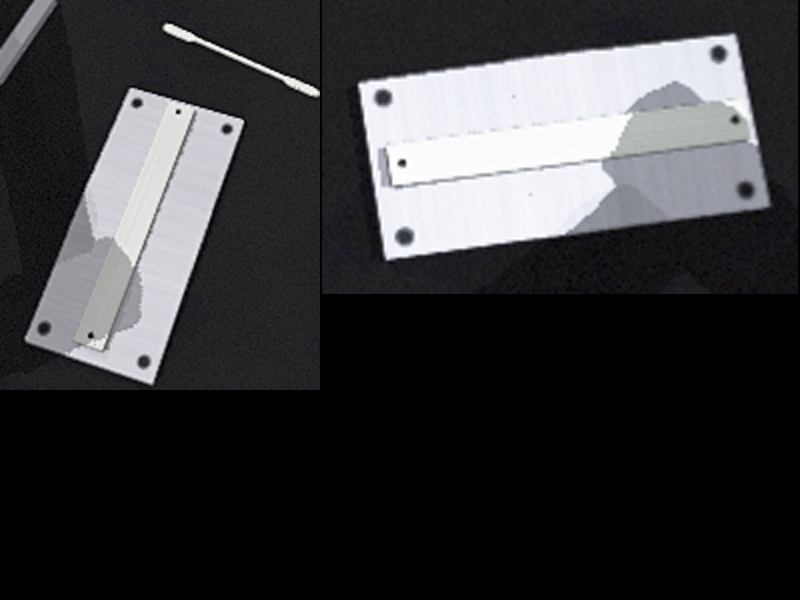

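View pics/top9.png

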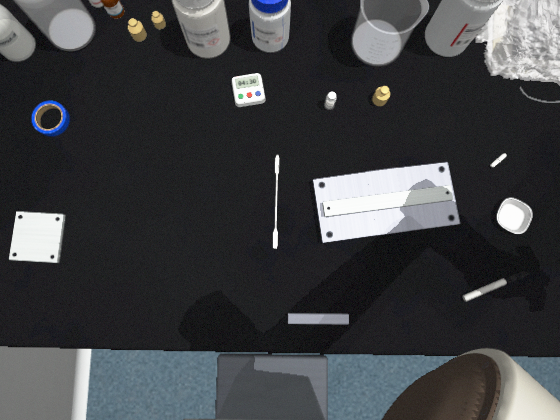

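```bash
python3 - <<'E'
from h import *
th=np.radians(9.03);x=np.array([np.cos(th),np.sin(th)]);y=np.array([-np.sin(th),np.cos(th)])
for c,uv,p in(("top",[(328.3,207.7),(447.2,192.4)],(549.4,-206.4)),("side",[(258.8,245.8),(214.8,357.2)],(551.6,-204.9))):
    w=ray(c,uv,38)[:,:2];m=w.mean(0)-p;d=w[0]-w[1]
    print(c,"along",(m@y).round(1),"across",(m@x).round(1),"yaw",np.degrees(np.arctan2(-d[0],d[1])).round(2),np.linalg.norm(d).round(1))
E
```

```text
top along 0.2 across -1.5 yaw 8.76 222.0
side along 0.0 across -1.1 yaw 8.66 221.3
```

Centred to about 0 mm lengthwise and 1 mm across, yaw within 0.4°, hole span at its full 222 mm so the bar is level, and the robot is clear. Handing in.

```bash
python3 -c "
from bench import arm
print(arm.job_done(), arm.read_state()['clock'])"
```

```text
the job is handed in; nothing more can be done
the job is handed in; nothing more can be done
```

The straightedge is lying centred on the cover plate, both ends have been pressed in order, and the job is handed in at about 16 s.

- **Placing:** I gripped the bar at its middle, carried it over, set it lengthwise along the plate and let go. The picture after release showed it level, within about 1 mm of centre.
- **Left end:** I pressed until it stopped, at 15 N with the tool height no longer changing (53.1 mm). The side picture showed the far end rising.
- **Right end:** I pressed it the same way, to 13.4 N, also stopped (53.2 mm). I took no picture during this press because the arm hid the bar in the last view before it, so the stop rests on the force and height readings alone.
- **Final check:** Both cameras, with the robot clear, put the bar within 0.2 mm of centre lengthwise. It sits 1.1–1.5 mm off the middle line, with yaw within about 0.4° of the plate's.
- **Disagreements:** The two cameras differ by about 2 mm in absolute position, so I judged centring relative to the plate in each camera's own picture. The gripper read 26 mm on the 28 mm bar, but the grip held.

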